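Park the rolling guide past the post

TASK

Push the loose wooden rolling guide along the bench into its bay, until it lies flat against the backboard between the two cheeks. The post is in the way of a square push: angle the guide so that its plain end, away from the post, goes into the bay first while the red end is still well out, then swing the red end in past the post. Push only: keep the guide flat on the bench, never lift or tip it, and leave everything else on the bench undisturbed.

Things in the scene. Friction and masses are not known exactly. Their poses are not given: they have to be found in the camera images.
- bay: wooden three-sided bay screwed to the bench, which is its floor; mouth towards the robot's left. Origin: bench level, middle of the backboard's inner face. +y points out of the mouth (about world +y), x runs along the backboard (about world +x). Backboard 262 mm long, 40 high, behind y = 0. Cheeks 30 mm high, inner faces at x = -107 and +107 mm up to y = 12 mm, then flared
- bay_mouth (a point): middle of the bay's mouth at bench level, 45 mm out (+y) from the backboard; here the cheeks, flared outwards by 35 degrees from y = 12 mm on, are widest: about 260 mm between their inner faces
- post: fixed round steel post, 20 mm diameter, 38 high, in front of the bay's mouth at its far (+x) end: 110 to 130 mm out from the backboard and 90 to 96 mm to the +x side of the bay's middle, where a guide pushed in square catches on it. Origin: centre of its foot. The place opposite holds only a flat empty socket plate, which hinders nothing
- guide_mid (a point): centre of the rolling guide: a loose wooden bar 200 mm long, 25 mm wide, 25 mm high, about 0.2 kg, lying flat on the bench beyond the post, roughly parallel to the bay; its x axis runs along the bar towards the red end. The point lies half-way up, 12.5 mm above the bench
- guide_red_end (a point): centre of the guide's end face at the end dipped in red paint (30 mm of red), half-way up; at the start this end lies at the bay's +x side (away from the robot)
- guide_plain_end (a point): centre of the guide's end face at the plain end, half-way up
- vase: tall grey unfired clay vase, 92 mm across, 220 high, with ring handles; a bystander. Origin: middle of its underside
- gourd: round red-brown terracotta pot, 90 mm across, 120 high; a bystander. Origin: middle of its underside
- bud_pot: small dark grey bud pot, 64 mm across, 70 high; stands off the far end of the bay; a bystander. Origin: middle of its underside
- mug: white mug, 80 mm across, 95 high; a bystander. Origin: middle of its underside
- brush: paint brush lying on the bench, 190 mm long; a bystander. Origin: underside, near its middle
- spoon: metal spoon lying on the bench, 160 mm long; a bystander. Origin: underside, near its middle
- glaze_jar: blue glaze jar, 56 mm across, 75 high, standing behind the bay's backboard; a bystander. Origin: middle of its underside
- guide: the same guide as a body. Origin: centre of its underside; x axis along the bar towards the red end
Mind the look-alikes: they are no part of the job. What is shaped like the guide but green or yellow is not meant.

How it is judged:
By the outcome, as a careful person would: the job done as asked, in the order asked, and still so for the second after the job is handed in, with the robot touching nothing.
It also fails if it takes over 72 s, if anything falls off the work surface, if the arm or the gripper's body presses on something with over 40 N, if the wrist force passes 120 N, or if a joint passes its speed limit or range.

ROBOT

A 6-joint arm with a two-finger parallel gripper is mounted at the origin on the work surface. World frame = base frame: x ahead of the robot, y to its left, z up, the work surface at z = 0. Lengths are in mm, angles in rad, forces in N, time in s.
With the tool pointing down it reaches from about 275 to 775 mm from the base axis. Payload 14.6 kg.
Tool frame: the origin (TCP) lies between the finger pads; the fingertips stand 22 mm ahead of it and the grasp point (between the pads) lies 3 mm ahead of it; z points along the fingers, y is the direction in which the jaws open and shut (so a half turn about z gives the same grasp; the last joint's range is limited). The gripper opens to 85 mm and grips with 20 to 120 N. Pads are 22 mm wide; open, the fingers measure 114 mm over their backs; the gripper's body (76 mm by 85 mm) begins 54 mm behind the grasp point. The pads swing forward as they close: fully open they stand 13 mm farther back than shut.
Start: joints at [-1.444, 0.263, -0.048, 1.259, 0, 1.415], TCP at [145.988, -504.297, 253.278] pointing down, gripper open.
Joint ranges: [-2.65, 2.65], [-0.89, 1.7], [-1.18, 1.37], [-2.13, 2.11], [-1.35, 1.29], [-3.14, 3.14]. Speed limits (rad/s): [1.89, 1.89, 2.57, 2.79, 3.14, 3.14].

INTERFACE

Orientations are given as a unit quaternion [w, x, y, z].
In Python, from cell import bot, capture gives the robot as it stands.
- The arm moves only by the shell command python3 -m inch 'ROWS' [OPENING] [FORCE]. ROWS is a JSON object of lists of equal length, an entry for each row: "slide": the shift along the tool's x, y, z each as a share of 0.3 m, from -1 to 1, a list of three; "twist": the turn about the tool's z as a share of pi rad, from -1 to 1. A call has 1 to 20 rows; each row is the pose to reach, as a shift and turn from the pose measured when the call began, along the tool's axes at that moment, turning the shorter way round; what a row does not reach only later rows make up. A row lasts 1/10 s, in which the tool goes at most 50 mm and 8.59 degrees, less where a joint would pass 70% of its speed; a pose out of reach is approached as far as the arm can. A call with a number of a shift or a turn outside -1 to 1 is refused whole. A call with a gripper value outside its range is refused whole. OPENING is the opening, from -1 (shut) to 1 (fully open), set as the call begins (- or left out, the last holds). The fingers move at their own pace and stop on an object; FORCE is the grip in N (left out, the last holds). Time passes only in rows, so rows that repeat a pose let the fingers close. It gives the time, the measured TCP pose, the force and the opening at its end, in the units of the state.
- bot.read_state(): the state, without advancing time (a new reading comes with each control period).
- capture(name): name is "scene" or "top" or "wrist"; returns a dict with "image" (384x512x3 uint8, blue, green, red), "fx", "fy", "cx", "cy" (pixels), "T" (4x4, takes a point from camera to world coordinates). Camera axes: x right, y up, looking along -z (the intrinsics and any distortion apply to the point x, -y, -z); pixel columns grow to the right and rows downward; lengths in mm; the calibration is good to about 2 mm. A picture is of the moment at which its call begins. There is no depth.
- bot.hand_in(): hands the job in, once; it reports no verdict.
The state is a dict: "time_s": time; "qpos": joint angles; "dq": joint speeds; "effort": joint torques, N m; "tcp_pos": TCP position; "eef_rot": TCP orientation; "wrist_force": force on the tool from outside, world axes, zero at the start; "wrist_torque": the same for the moment, N m; "finger_gap": finger opening in mm.
Only numpy, scipy, OpenCV 4.12 (cv2) and the standard library are available. Lean on these libraries where they do the work, as an engineer would, in place of code of your own. Each camera call takes 0.05 s, during which the arm holds its last target.

## Working session

There is one attempt and no reset: what is moved stays moved. The work goes in short steps, Python scripts to look and compute and a shell command to move; the robot and the scene stay as the last step left them, time stands still between calls to the robot, and variables do not carry over. Pictures are saved under pics/ and viewed, and the job is handed in when it is done.

```bash
ls; mkdir -p pics
python3 - <<'E'
from cell import bot,capture
import cv2
s=bot.read_state();print(s)
for n in ("scene","top"):
    c=capture(n);cv2.imwrite(f"pics/{n}0.png",c["image"]);print(n,c["fx"],c["fy"],c["cx"],c["cy"],c["T"],[k for k in c])
E
```

```text
pics
{'time_s': 0.0, 'qpos': array([-1.44430104e+00,  2.63540694e-01, -4.89704050e-02,  1.25941369e+00,
       -2.78993352e-06,  1.41549183e+00]), 'dq': array([-0.00013936,  0.00057409, -0.00028424, -0.00076846,  0.00180407,
       -0.00015921]), 'effort': array([-2.04356174e-04, -6.37622452e+01,  3.84560001e+01,  1.38619207e-02,
       -1.22937881e-04, -1.06905060e-05]), 'tcp_pos': array([ 145.95191962, -504.02201977,  252.80359898]), 'eef_rot': array([-5.64192148e-04,  9.90089863e-01,  1.40434127e-01,  6.73241666e-06]), 'wrist_force': array([-0.60206427,  0.08029759, -0.12903093]), 'wrist_torque': array([-0.05209101, -0.00491753,  0.05893249]), 'finger_gap': 85.33138066377614}
scene 349.7320419229856 349.7320419229856 248.3391129396094 192.8071016480696 [[ 6.42820963e-01 -5.33793072e-01  5.49405284e-01  1.06526568e+03]
 [ 7.65913461e-01  4.59645903e-01 -4.49557799e-01 -4.45408944e+02]
 [-1.25610496e-02  7.09782079e-01  7.04309321e-01  7.50600983e+02]
 [ 0.00000000e+00  0.00000000e+00  0.00000000e+00  1.00000000e+00]] ['image', 'fx', 'fy', 'cx', 'cy', 'T']
top 409.0224715316199 409.0224715316199 253.71094497077885 192.11481945338153 [[ 8.43765650e-03  9.91130826e-01 -1.32621613e-01  3.67158875e+02]
 [-9.99957331e-01  8.86182087e-03  2.60837847e-03  2.35071860e+00]
 [ 3.76051328e-03  1.32593946e-01  9.91163308e-01  1.19890227e+03]
 [ 0.00000000e+00  0.00000000e+00  0.00000000e+00  1.00000000e+00]] ['image', 'fx', 'fy', 'cx', 'cy', 'T']
```

View pics/scene0.png

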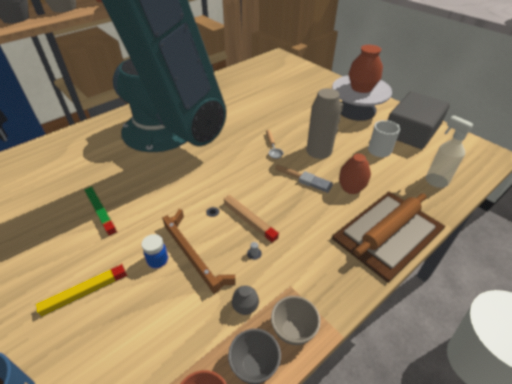

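View pics/top0.png

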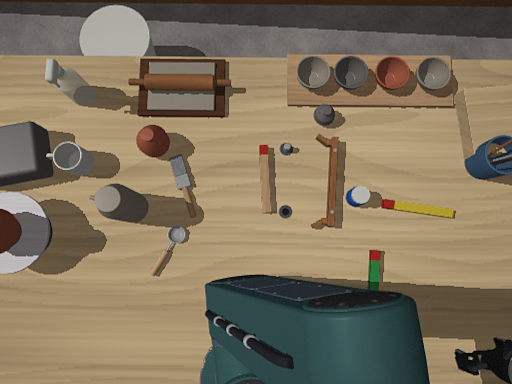

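The top view shows the bay at about (330,180) with its mouth to the left, the post at (286,148) and the empty socket at (286,211). There are three guide-like bars:
- The natural wood one at (265,180), with its red end at (264,149).
- The green one at (375,268).
- The yellow one at (420,209).

The natural wood bar in front of the post is the one meant. I'll confirm that in an enlarged crop and measure it.

```bash
cat > h.py <<'E'
import numpy as np,cv2
from cell import bot,capture
def ray(c,u,v,z):
    p=np.array([(u-c["cx"])/c["fx"],-(v-c["cy"])/c["fy"],-1.0])
    T=np.array(c["T"]);d=T[:3,:3]@p;o=T[:3,3]
    return o+d*(z-o[2])/d[2]
def proj(c,P):
    T=np.array(c["T"]);q=T[:3,:3].T@(np.array(P,float)-T[:3,3])
    return np.array([c["cx"]+c["fx"]*q[0]/-q[2],c["cy"]-c["fy"]*q[1]/-q[2]])
def crop(c,u0,v0,u1,v1,k,fn):
    cv2.imwrite(fn,cv2.resize(c["image"][v0:v1,u0:u1],None,fx=k,fy=k,interpolation=cv2.INTER_CUBIC))
def guide(c,box=(225,110,345,240)):
    im=c["image"];hsv=cv2.cvtColor(im,cv2.COLOR_BGR2HSV)
    return hsv
E
python3 - <<'E'
from h import *
c=capture("top");crop(c,235,120,355,240,5,"pics/crop1.png")
for n,u,v,z in [("red",264,146,25),("plain",267,213,25),("post",286.5,147,38),("sock",286,211,0)]:
    print(n,ray(c,u,v,z).round(1))
E
```

```text
red [661.3 -29.8  25. ]
plain [464.  -39.5  25. ]
post [655.7 -94.9  38. ]
sock [472.4 -96.2   0. ]
```

View pics/crop1.png

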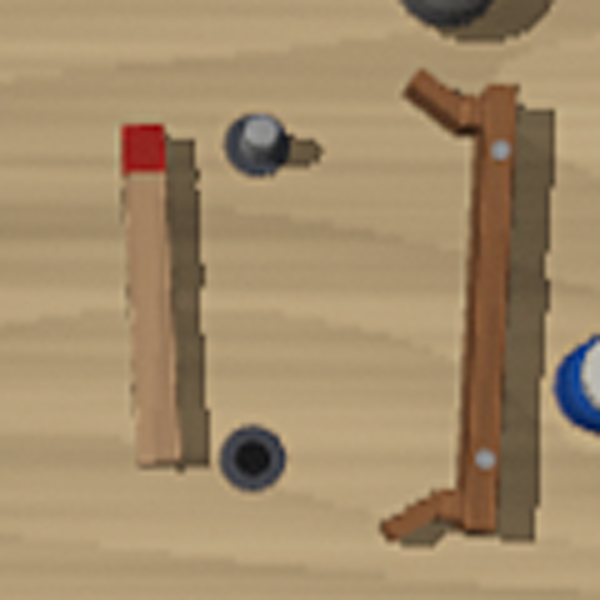

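Run:
```python
from h import *
c=capture("top");crop(c,305,125,350,180,11,"pics/crop2.png");crop(c,305,180,350,235,11,"pics/crop3.png")
a=cv2.imread("pics/crop2.png");b=cv2.imread("pics/crop3.png")
import numpy as np
m=np.hstack([a,b])[:600]; 
m=cv2.resize(m,(800,int(m.shape[0]*800/m.shape[1]))); print(m.shape);cv2.imwrite("pics/crop4.png",m)
im=c["image"]
hsv=cv2.cvtColor(im,cv2.COLOR_BGR2HSV)
for v in (145,160,175,190,205,220):
    print(v,[tuple(int(t) for t in im[v,u]) for u in range(322,342)])
```

```text
(484, 800, 3)
145 [(116, 153, 175), (79, 110, 132), (44, 68, 95), (31, 51, 81), (29, 48, 79), (26, 44, 68), (23, 39, 62), (23, 39, 62), (28, 48, 75), (41, 66, 101), (58, 92, 137), (57, 89, 133), (57, 88, 129), (55, 88, 129), (55, 86, 129), (50, 81, 126), (66, 91, 109), (71, 95, 108), (72, 96, 111), (71, 95, 112)]
160 [(115, 151, 174), (115, 152, 173), (116, 150, 173), (114, 150, 173), (115, 150, 173), (116, 154, 176), (125, 162, 183), (64, 94, 122), (39, 59, 97), (53, 86, 129), (58, 88, 131), (55, 85, 127), (55, 85, 127), (55, 87, 129), (55, 86, 133), (52, 74, 97), (62, 85, 98), (65, 86, 103), (63, 85, 100), (63, 85, 100)]
175 [(111, 147, 169), (112, 148, 170), (112, 148, 169), (111, 147, 169), (112, 148, 171), (119, 155, 176), (76, 106, 133), (42, 68, 101), (46, 73, 112), (54, 84, 125), (53, 83, 126), (52, 81, 123), (53, 82, 123), (50, 81, 125), (37, 59, 86), (59, 78, 91), (61, 83, 97), (57, 79, 94), (59, 82, 95), (58, 79, 93)]
190 [(122, 160, 182), (121, 159, 181), (125, 163, 186), (127, 164, 187), (133, 171, 194), (95, 128, 156), (49, 74, 108), (36, 59, 91), (53, 83, 124), (53, 82, 126), (51, 81, 121), (50, 78, 118), (50, 80, 122), (44, 73, 113), (67, 90, 109), (72, 95, 110), (71, 95, 110), (69, 92, 109), (67, 90, 107), (67, 92, 109)]
205 [(121, 159, 182), (122, 159, 181), (123, 159, 182), (126, 163, 187), (114, 150, 175), (57, 85, 117), (32, 57, 91), (60, 93, 139), (55, 85, 129), (51, 80, 120), (50, 80, 119), (53, 84, 124), (53, 86, 134), (50, 70, 91), (61, 84, 97), (66, 88, 103), (66, 88, 104), (64, 85, 101), (65, 88, 102), (63, 85, 100)]
220 [(53, 84, 126), (56, 89, 133), (60, 96, 142), (57, 92, 136), (59, 90, 134), (52, 81, 122), (58, 88, 133), (52, 81, 124), (50, 80, 120), (52, 83, 123), (55, 86, 128), (57, 91, 138), (43, 62, 90), (65, 86, 101), (68, 91, 106), (65, 89, 105), (67, 89, 105), (66, 90, 105), (66, 89, 105), (61, 84, 100)]
```

View pics/crop4.png

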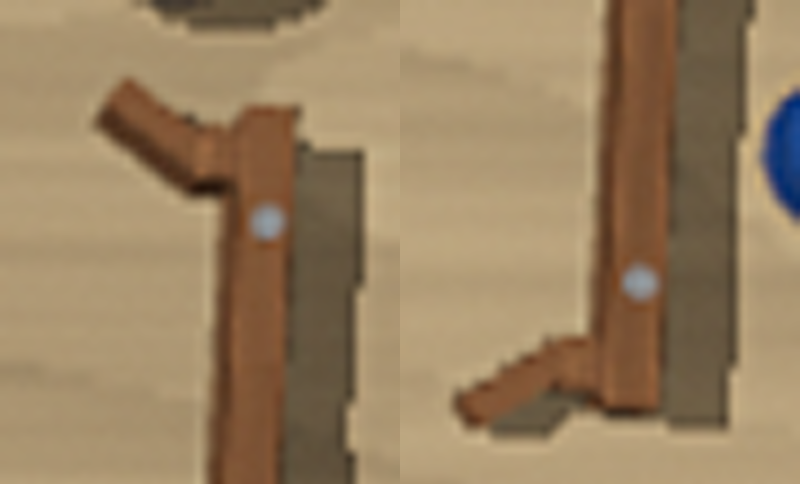

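Run:
```python
from h import *
c=capture("top")
A=[ray(c,u,v,0) for u,v in[(328.8,160),(327.95,175),(327.1,190),(326.7,205)]]
A=np.array(A);print(A.round(1))
k=np.polyfit(A[:,0],A[:,1],1);print("slope deg",np.degrees(np.arctan(k[0])))
e1=ray(c,334.3,136.5,40);e2=ray(c,330.6,225.6,40);print(e1,e2,np.linalg.norm(e1-e2))
# screws top
for s in [((268)/8.89+304.5,221/8.89+124.5),(240/8.89+304.5,283/8.89+179.5)]: print("screw",ray(c,*s,40).round(1))
# guide mask: top face corners by edges in crop1 (5x)
for n,x,y,z in [("r1",122,125,25),("r2",165,123,25),("p1",137,467,25),("p2",180,462,25),("post",262,130,38),("postbase",255,147,0),("chL+",418,72,30),("chR-",385,532,30),("jar",595,395,75),("bud",440,0,60)]:
    print(n,ray(c,235+x/5-.4,120+y/5-.4,z).round(1))
```

```text
[[ 626.5 -224.6    0. ]
 [ 580.9 -221.3    0. ]
 [ 535.8 -218.1    0. ]
 [ 491.2 -216.2    0. ]]
slope deg -3.5872897807535193
[ 687.81153304 -234.1310957    40.        ] [ 428.5783446  -219.06655786   40.        ] 259.67053412640223
screw [ 649.5 -234.5   40. ]
screw [ 469.1 -222.3   40. ]
r1 [665.4 -15.1  25. ]
r2 [666.8 -40.4  25. ]
p1 [463.8 -25.1  25. ]
p2 [466.9 -49.8  25. ]
post [659.9 -96.4  38. ]
postbase [658.9 -95.4   0. ]
chL+ [ 697.7 -188.9   30. ]
chR- [ 427.5 -166.7   30. ]
jar [ 501.9 -277.3   75. ]
bud [ 732.  -197.2   60. ]
```

```bash
cat >> h.py <<'E'
O=np.array([558.,-220.]);A=np.radians(-3.6)
X=np.array([np.cos(A),np.sin(A)]);Y=np.array([-np.sin(A),np.cos(A)])
def bay(w):
    d=np.array(w)[:2]-O;return np.array([d@X,d@Y])
def world(b): return O+b[0]*X+b[1]*Y
from scipy.spatial.transform import Rotation as R
def go(bx,by,z,head=None):
    s=bot.read_state();q=s["eef_rot"];M=R.from_quat([q[1],q[2],q[3],q[0]]).as_matrix()
    t=np.array([*world((bx,by)),z]);d=M.T@(t-s["tcp_pos"])
    h=np.degrees(np.arctan2(M[1,0],M[0,0]))
    print("slide",(d/300).round(4),"heading in bay",round(h+3.6,2),"tcp bay",bay(s["tcp_pos"]).round(1),round(s["tcp_pos"][2],1),"F",s["wrist_force"].round(1),"t",round(s["time_s"],1))
E
python3 -m inch '{"slide":[[0,0,0],[0,0,0],[0,0,0],[0,0,0]],"twist":[0.04,0.08,0.11,0.11]}' -1 40
python3 -c "
from h import *
go(135,208,120)"
```

```text
time_s: 0.65
tcp_pos: [146.0, -504.1, 253.0]
eef_rot: [-0.0, 0.999, -0.033, -0.0]
wrist_force: [-0.2, -0.7, 0.4]
finger_gap: 28.4
slide [ 1.7572 -1.7289  0.4442] heading in bay -0.14 tcp bay [-393.4 -309.5] 253.0 F [-0.2 -0.7  0.4] t 0.7
```

```bash
python3 -m inch '{"slide":[[0.16,-0.16,0],[0.3,-0.3,0],[0.45,-0.45,0],[0.6,-0.6,0],[0.75,-0.75,0],[0.88,-0.88,0],[0.9,-0.9,0],[0.9,-0.9,0],[0.9,-0.9,0],[0.9,-0.9,0]],"twist":[0,0,0,0,0,0,0,0,0,0]}'
python3 -c "
from h import *
go(135,208,120)"
```

```text
time_s: 1.65
tcp_pos: [433.2, -251.9, 253.0]
eef_rot: [-0.0, 1.0, -0.031, -0.0]
wrist_force: [-0.0, -0.2, -0.3]
finger_gap: -0.1
slide [ 0.8599 -0.824   0.4435] heading in bay 0.09 tcp bay [-122.5  -39.7] 253.0 F [-0.  -0.2 -0.3] t 1.6
```

```bash
python3 -m inch '{"slide":[[0.15,-0.15,0],[0.3,-0.3,0],[0.45,-0.45,0],[0.6,-0.6,0],[0.75,-0.72,0],[0.86,-0.824,0],[0.86,-0.824,0],[0.86,-0.824,0.15],[0.86,-0.824,0.3],[0.86,-0.824,0.44],[0.86,-0.824,0.44],[0.86,-0.824,0.44]],"twist":[0,0,0,0,0,0,0,0,0,0,0,0]}'
python3 - <<'E'
from h import *
go(125,201,32)
for n in("scene","top","wrist"):
    c=capture(n);cv2.imwrite(f"pics/{n}1.png",c["image"])
E
```

```text
time_s: 2.85
tcp_pos: [705.7, -22.1, 122.1]
eef_rot: [-0.0, 1.0, -0.031, -0.0]
wrist_force: [-0.2, 0.1, 1.0]
finger_gap: 0.3
slide [-0.033   0.0193  0.3003] heading in bay 0.06 tcp bay [135.  206.7] 122.1 F [-0.2  0.1  1. ] t 2.9
```

View pics/scene1.png

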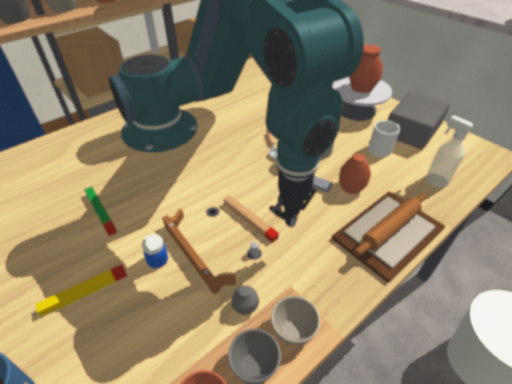

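View pics/wrist1.png

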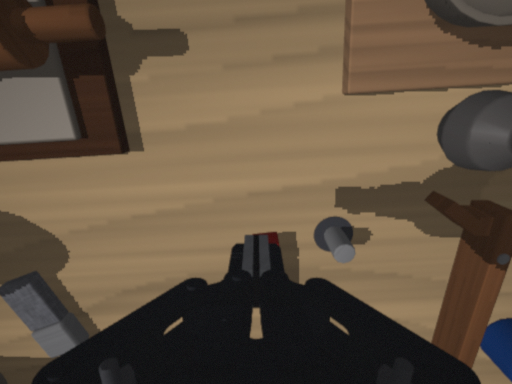

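View pics/top1.png

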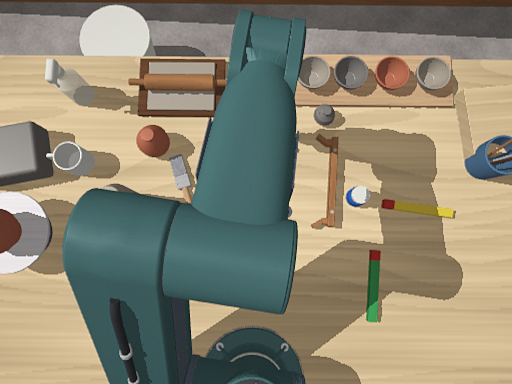

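The scene view shows the shut fingers at (290,215), just beyond the red end at (272,234). The post at (254,252) is clear of them. Next I'll lower the tool and push the guide about 22 mm along its axis towards -x, so the plain end has room to rotate.

```bash
python3 -m inch '{"slide":[[-0.02,0.02,0.1],[-0.02,0.02,0.2],[-0.02,0.02,0.26],[-0.02,0.02,0.3],[-0.02,0.02,0.3],[-0.02,0.02,0.3]],"twist":[0,0,0,0,0,0]}'
python3 - <<'E'
from h import *
go(83,199,32)
c=capture("scene");crop(c,180,160,340,310,5,"pics/s2.png")
print(proj(c,[*world((100,190)),0]))
E
```

```text
time_s: 3.6
tcp_pos: [701.8, -27.4, 35.4]
eef_rot: [0.0, 1.0, -0.031, 0.003]
wrist_force: [-0.3, -0.5, 0.5]
finger_gap: -0.1
slide [-0.1614  0.0072  0.0103] heading in bay 0.08 tcp bay [131.4 201.2] 35.4 F [-0.3 -0.5  0.5] t 3.6
[274.00977898 243.11883427]
```

View pics/s2.png

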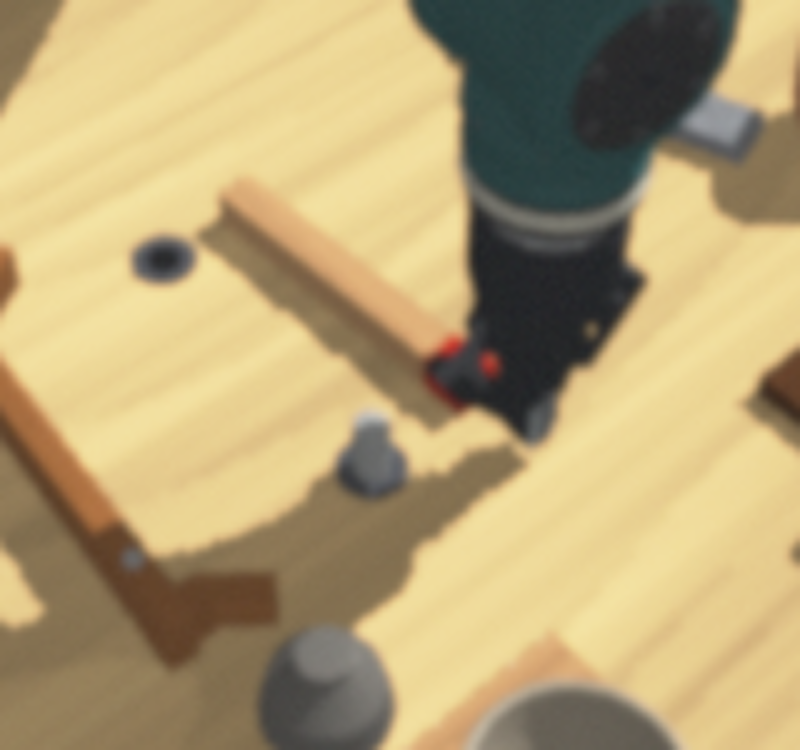

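```bash
python3 -m inch '{"slide":[[-0.03,0.005,0.01],[-0.045,0.01,0.01],[-0.06,0.01,0.01],[-0.075,0.01,0.01],[-0.09,0.01,0.01],[-0.105,0.012,0.01],[-0.12,0.015,0.01],[-0.135,0.015,0.01],[-0.15,0.018,0.01],[-0.155,0.018,0.01],[-0.155,0.018,0.01]],"twist":[0,0,0,0,0,0,0,0,0,0,0]}'
python3 - <<'E'
from h import *
go(-88,225,32)
c=capture("scene");crop(c,180,160,340,310,5,"pics/s3.png")
E
```

```text
time_s: 4.75
tcp_pos: [654.9, -30.0, 32.3]
eef_rot: [0.0, 1.0, -0.031, 0.003]
wrist_force: [2.1, -0.6, 1.3]
finger_gap: 0.2
slide [-0.5757 -0.0983 -0.0021] heading in bay 0.07 tcp bay [ 84.7 195.7] 32.3 F [ 2.1 -0.6  1.3] t 4.8
```

View pics/s3.png

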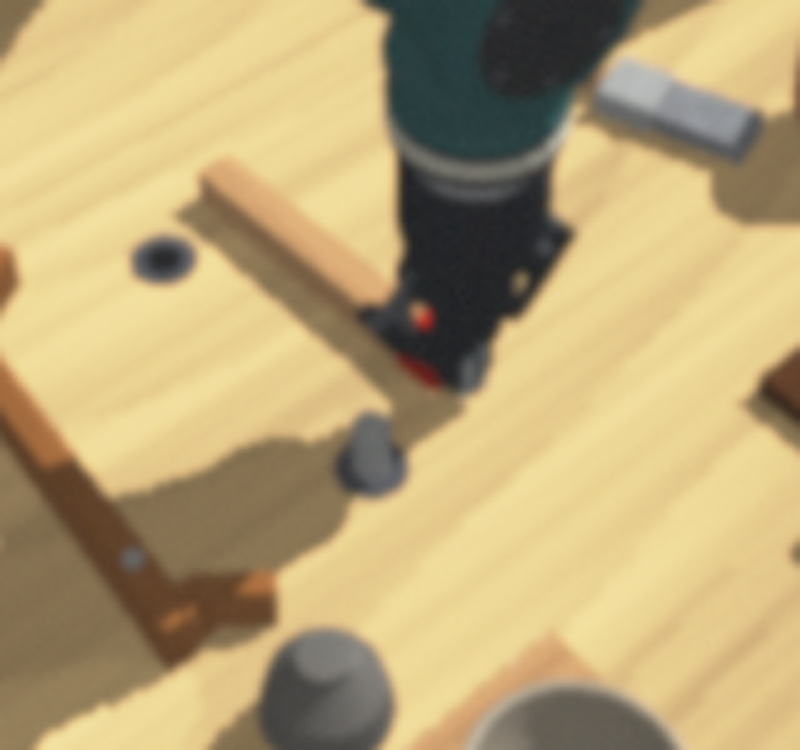

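```bash
python3 -m inch '{"slide":[[0.04,0,0],[0.05,0,-0.1],[0.05,0,-0.2],[0,-0.1,-0.2],[-0.15,-0.1,-0.2],[-0.3,-0.1,-0.2],[-0.45,-0.1,-0.2],[-0.6,-0.1,-0.2],[-0.63,-0.1,-0.2],[-0.63,-0.1,-0.2],[-0.63,-0.1,-0.1],[-0.63,-0.1,0],[-0.63,-0.1,0],[-0.63,-0.1,0]],"twist":[0,0,0,0,0,0,0,0,0,0,0,0,0,0]}'
python3 - <<'E'
from h import *
go(-105,120,32)
c=capture("scene");crop(c,150,120,310,270,5,"pics/s4.png")
E
```

```text
time_s: 6.2
tcp_pos: [468.7, 11.5, 31.3]
eef_rot: [-0.0, 1.0, -0.031, 0.002]
wrist_force: [0.2, -0.4, -0.1]
finger_gap: 0.0
slide [-0.005   0.3515 -0.0023] heading in bay 0.07 tcp bay [-103.6  225.4] 31.3 F [ 0.2 -0.4 -0.1] t 6.2
```

View pics/s4.png

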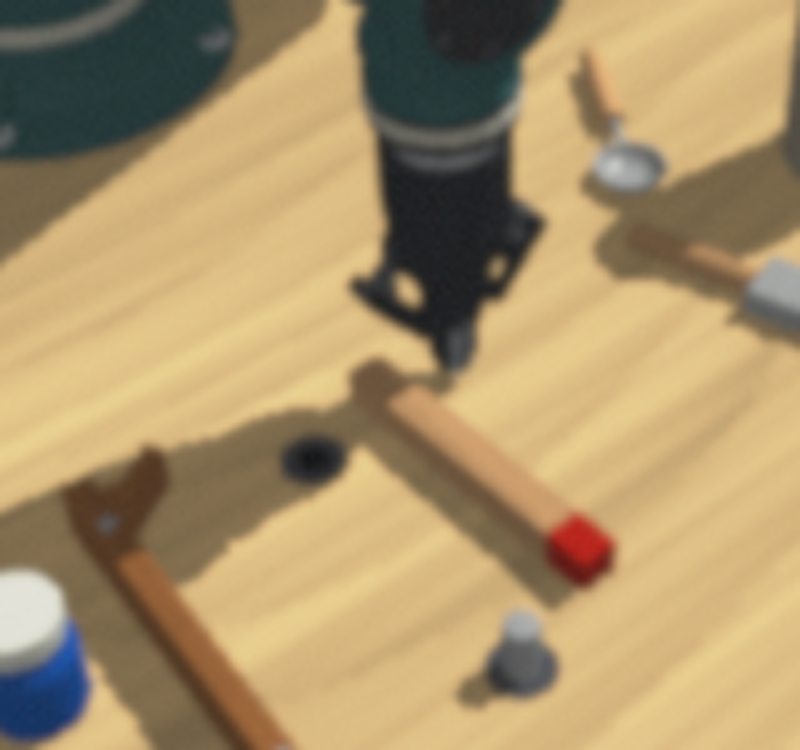

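The finger at crop (455,355) stands behind the guide, near its plain end, and clear of it. Next I'll push the plain end towards the bay.

```bash
python3 -m inch '{"slide":[[0,0.03,0],[0,0.06,0],[0,0.08,0],[0,0.1,0],[0,0.12,0],[0,0.14,0],[0,0.16,0],[0,0.18,0],[0,0.2,0],[0,0.22,0],[0,0.24,0],[0,0.26,0],[0,0.28,0],[0,0.3,0],[0,0.32,0],[0,0.32,0]],"twist":[0,0,0,0,0,0,0,0,0,0,0,0,0,0,0,0]}'
python3 - <<'E'
from h import *
go(-105,120,32)
c=capture("scene");crop(c,150,120,310,270,5,"pics/s5.png")
for x,y in [(565,520),(610,550),(580,585)]: pass
E
```

```text
time_s: 7.85
tcp_pos: [463.2, -85.1, 31.9]
eef_rot: [0.0, 1.0, -0.031, 0.003]
wrist_force: [0.1, 0.1, -0.1]
finger_gap: 0.2
slide [-0.0064  0.0289 -0.0002] heading in bay 0.02 tcp bay [-103.1  128.7] 31.9 F [ 0.1  0.1 -0.1] t 7.8
```

View pics/s5.png

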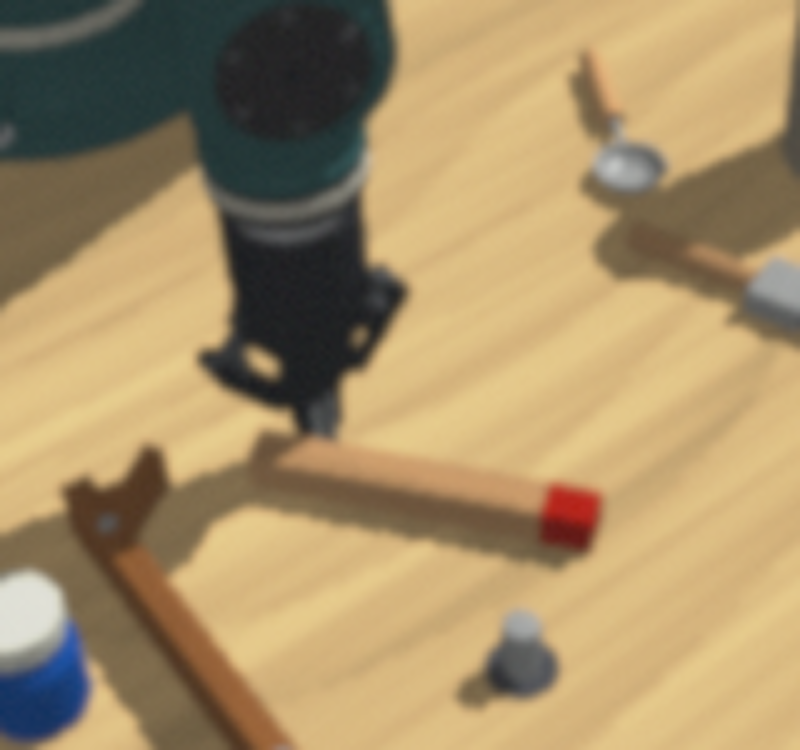

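```bash
cat >> h.py <<'E'
def pt(c,u0,v0,k,x,y,z): return bay(ray(c,u0+x/k-.4,v0+y/k-.4,z)).round(1)
E
python3 - <<'E'
from h import *
c=capture("scene")
for n,x,y in [("redA",600,488),("redB",592,516),("plA",265,437),("plB",252,462),("redjunc",550,484)]: print(n,pt(c,150,120,5,x,y,25))
print("post",pt(c,150,120,5,520,620,38),"post base",pt(c,150,120,5,522,665,0))
E
```

```text
redA [ 38.4 223.7]
redB [ 51.4 207.6]
plA [-105.9   96.2]
plB [-93.9  80.5]
redjunc [ 19.5 203.5]
post [ 91.5 128.5] post base [ 92.4 129.1]
```

```bash
python3 -m inch '{"slide":[[0,-0.06,0],[0,-0.12,0],[0,-0.18,0],[0.05,-0.185,0],[0.1,-0.185,0],[0.16,-0.185,0],[0.16,-0.185,0],[0.16,-0.185,0],[0.16,-0.185,0],[0.16,-0.185,0]],"twist":[0,0,0,-0.04,-0.08,-0.12,-0.16,-0.2,-0.228,-0.228]}'
python3 - <<'E'
from h import *
go(-18.5,142,32)
print(bot.read_state()["qpos"].round(2))
c=capture("scene");crop(c,150,120,310,270,5,"pics/s6.png")
E
```

```text
time_s: 8.95
tcp_pos: [514.5, -31.9, 32.1]
eef_rot: [0.001, 0.947, 0.322, 0.002]
wrist_force: [0.1, 0.3, -0.5]
finger_gap: -0.2
slide [-0.0023  0.1885  0.0012] heading in bay 41.18 tcp bay [-55.2 185. ] 32.1 F [ 0.1  0.3 -0.5] t 8.9
[-0.22  0.42 -0.48  0.67  0.    2.27]
```

View pics/s6.png

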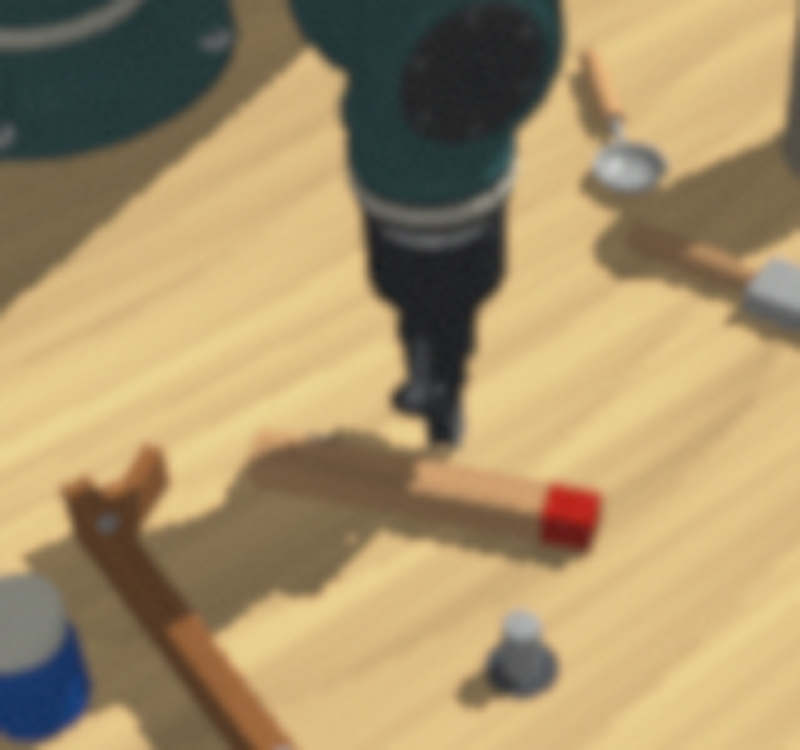

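```bash
python3 -m inch '{"slide":[[0,0.02,0],[0,0.04,0],[0,0.055,0],[0,0.07,0],[0,0.085,0],[0,0.1,0],[0,0.115,0],[0,0.13,0],[0,0.145,0],[0,0.16,0],[0,0.175,0],[0,0.18,0],[0,0.18,0]],"twist":[0,0,0,0,0,0,0,0,0,0,0,0,0]}'
python3 - <<'E'
from h import *
go(-18.5,142,32)
c=capture("scene");crop(c,150,120,310,270,5,"pics/s7.png")
E
```

```text
time_s: 10.3
tcp_pos: [547.5, -75.1, 32.4]
eef_rot: [0.001, 0.947, 0.32, 0.003]
wrist_force: [-0.1, -0.3, -0.0]
finger_gap: -0.1
slide [-0.0016  0.0072  0.0012] heading in bay 40.98 tcp bay [-19.5 143.9] 32.4 F [-0.1 -0.3 -0. ] t 10.3
```

View pics/s7.png

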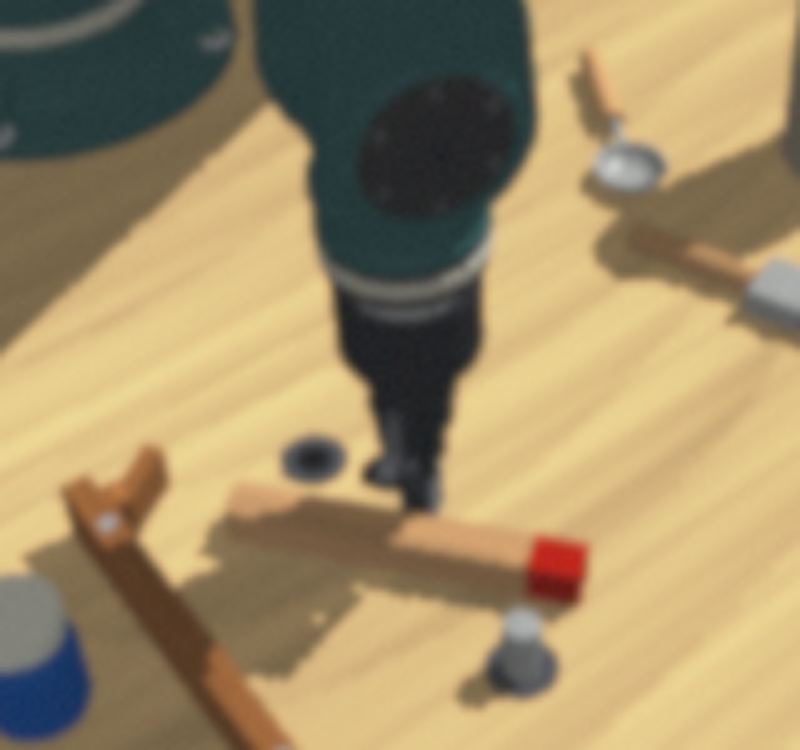

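Run:
```python
from h import *
c=capture("scene")
for n,x,y in [("redA",588,542),("redB",578,572),("plA",238,485),("plB",228,510)]: print(n,pt(c,150,120,5,x,y,25))
```

```text
redA [ 64.3 194.5]
redB [ 77.1 177.6]
plA [-83.8  65.5]
plB [-71.3  51.9]
```

```bash
python3 -m inch '{"slide":[[0,-0.04,0],[0.05,-0.07,0],[0.15,-0.07,0],[0.25,-0.07,0],[0.35,-0.07,0],[0.43,-0.07,0],[0.44,0,0],[0.44,0.06,0],[0.43,0.089,0],[0.42,0.089,0],[0.42,0.089,0]],"twist":[0,0,0,0,0,0,0,0,0,0,0]}'
python3 - <<'E'
from h import *
go(48,169,32)
c=capture("scene");crop(c,150,120,310,270,5,"pics/s8.png")
E
```

```text
time_s: 11.5
tcp_pos: [662.6, -19.5, 33.0]
eef_rot: [0.001, 0.947, 0.32, 0.002]
wrist_force: [-1.1, 0.1, 0.2]
finger_gap: -0.1
slide [-0.1927 -0.0009  0.0025] heading in bay 40.96 tcp bay [ 91.8 206.7] 33.0 F [-1.1  0.1  0.2] t 11.5
```

View pics/s8.png

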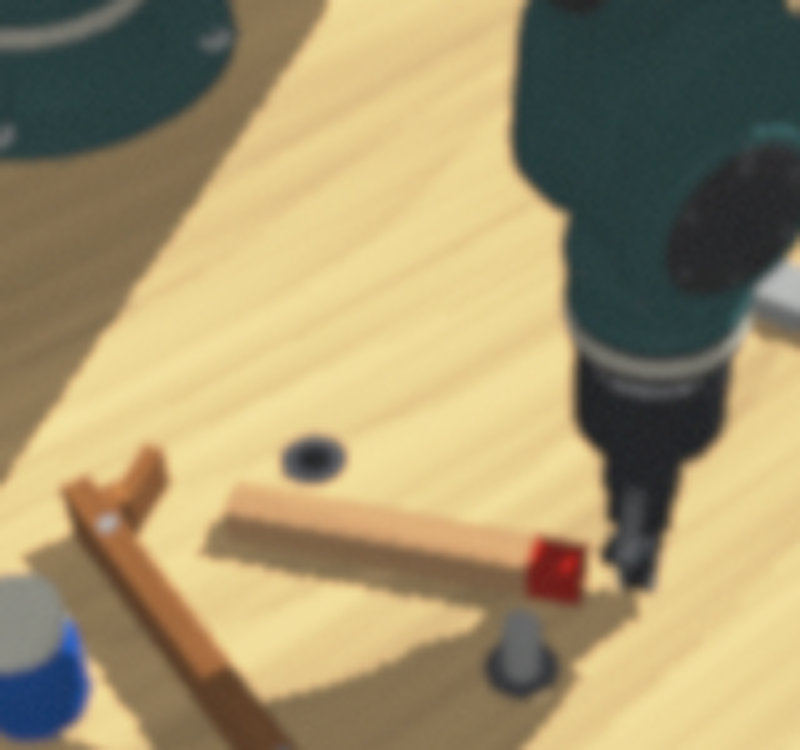

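The finger at crop (635,570) faces the red end at (557,570). Next I'll push along the bar's axis.

```bash
python3 -m inch '{"slide":[[-0.03,0,0],[-0.05,0,0],[-0.065,0,0],[-0.08,0,0],[-0.095,0,0],[-0.11,0,0],[-0.125,0,0],[-0.14,0,0],[-0.155,0,0],[-0.17,0,0],[-0.18,0,0],[-0.183,0,0],[-0.183,0,0]],"twist":[0,0,0,0,0,0,0,0,0,0,0,0,0]}'
python3 - <<'E'
from h import *
go(48,169,32)
c=capture("scene");crop(c,150,120,310,270,5,"pics/s9.png")
E
```

```text
time_s: 12.85
tcp_pos: [619.1, -52.8, 32.9]
eef_rot: [0.001, 0.947, 0.32, 0.002]
wrist_force: [0.6, 1.4, 2.1]
finger_gap: 0.1
slide [-0.0099 -0.001   0.0029] heading in bay 40.97 tcp bay [ 50.4 170.7] 32.9 F [0.6 1.4 2.1] t 12.8
```

View pics/s9.png

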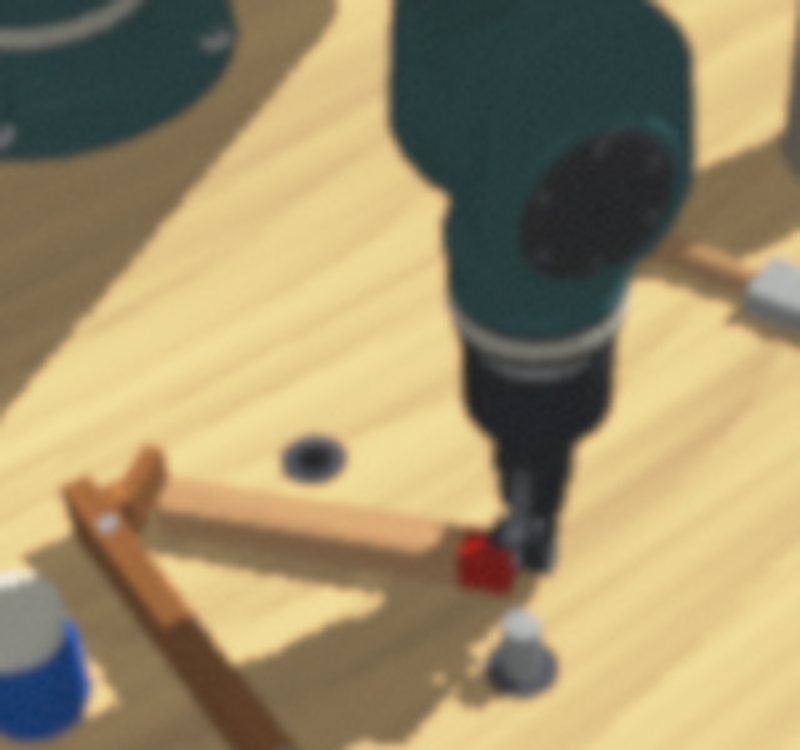

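```bash
python3 -m inch '{"slide":[[0.04,0,0],[0.05,-0.05,0],[0.04,-0.12,0],[-0.03,-0.15,0],[-0.12,-0.15,0],[-0.22,-0.15,0],[-0.32,-0.15,0],[-0.37,-0.14,0],[-0.37,-0.12,0],[-0.37,-0.105,0],[-0.37,-0.09,0],[-0.37,-0.08,0],[-0.37,-0.07,0],[-0.37,-0.06,0],[-0.37,-0.05,0],[-0.37,-0.043,0],[-0.37,-0.043,0]],"twist":[0,0,0,0,0,0,0,0,0,0,0,0,0,0,0,0,0]}'
python3 - <<'E'
from h import *
go(48,169,32)
c=capture("scene");crop(c,150,120,310,270,5,"pics/s10.png")
c=capture("wrist");cv2.imwrite("pics/w10.png",c["image"])
E
```

```text
time_s: 14.6
tcp_pos: [523.2, -110.1, 32.4]
eef_rot: [0.001, 0.947, 0.32, 0.002]
wrist_force: [0.2, 0.2, -0.9]
finger_gap: -0.2
slide [0.3601 0.0411 0.0025] heading in bay 40.96 tcp bay [-41.7 107.5] 32.4 F [ 0.2  0.2 -0.9] t 14.6
```

View pics/s10.png

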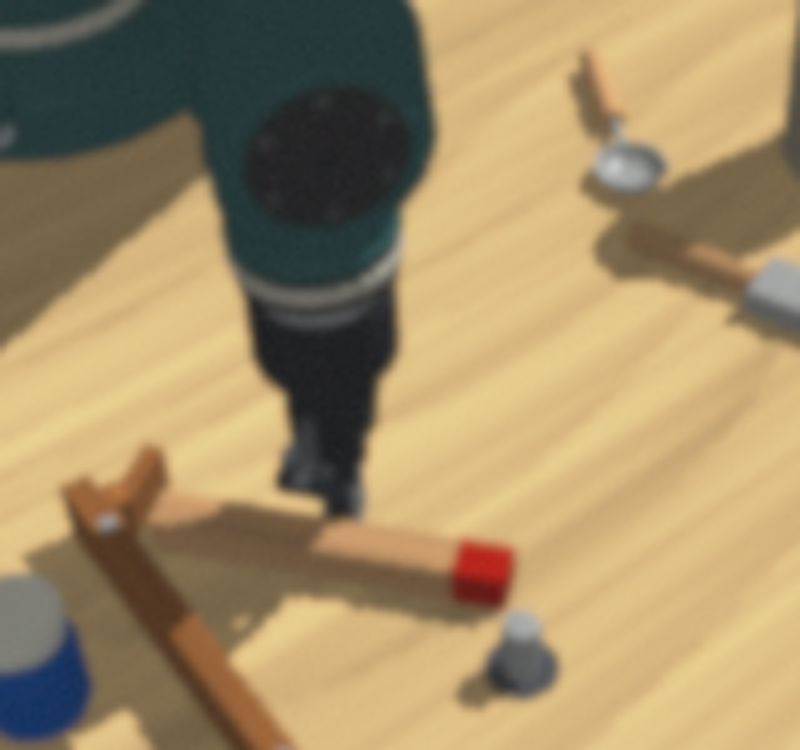

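View pics/w10.png

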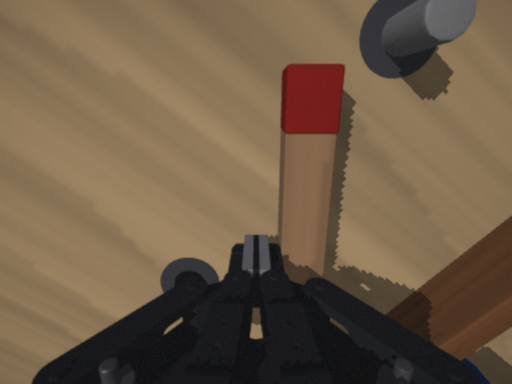

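Run:
```python
from h import *
c=capture("wrist")
for n,x,y,z in [("redR",344,65,25),("redL",285,65,25),("junR",338,132,25),("junL",281,132,25),("post",452,5,38),("postbase",400,37,0),("fingerR",282,240,10)]: print(n,bay(ray(c,x,y,z)).round(1))
c=capture("scene")
for n,x,y in [("redA",514,545),("redB",503,577)]: print(n,pt(c,150,120,5,x,y,25))
```

```text
redR [ 57.4 143.9]
redL [ 40.6 163.1]
junR [ 36.1 125. ]
junL [ 18.6 145.2]
post [ 93.2 130.7]
postbase [ 91.8 128.2]
fingerR [-27.8  99.6]
redA [ 42.2 161.7]
redB [ 56.  144.1]
```

```bash
python3 -m inch '{"slide":[[0,-0.04,0],[0.05,-0.07,0],[0.15,-0.07,0],[0.25,-0.07,0],[0.35,-0.07,0],[0.43,-0.07,0],[0.44,0,0],[0.44,0.06,0],[0.43,0.081,0],[0.42,0.081,0],[0.4,0.081,0],[0.385,0.081,0],[0.375,0.081,0],[0.365,0.081,0],[0.355,0.081,0],[0.348,0.081,0],[0.348,0.081,0],[0.348,0.081,0]],"twist":[0,0,0,0,0,0,0,0,0,0,0,0,0,0,0,0,0,0]}'
python3 - <<'E'
from h import *
go(48,169,32)
c=capture("scene");crop(c,150,120,310,270,5,"pics/s11.png")
E
```

```text
time_s: 16.6
tcp_pos: [620.7, -66.0, 32.8]
eef_rot: [0.001, 0.947, 0.32, 0.002]
wrist_force: [-0.4, 0.6, -0.0]
finger_gap: -0.1
slide [ 0.0124 -0.0392  0.0026] heading in bay 40.96 tcp bay [ 52.9 157.7] 32.8 F [-0.4  0.6 -0. ] t 16.6
```

View pics/s11.png

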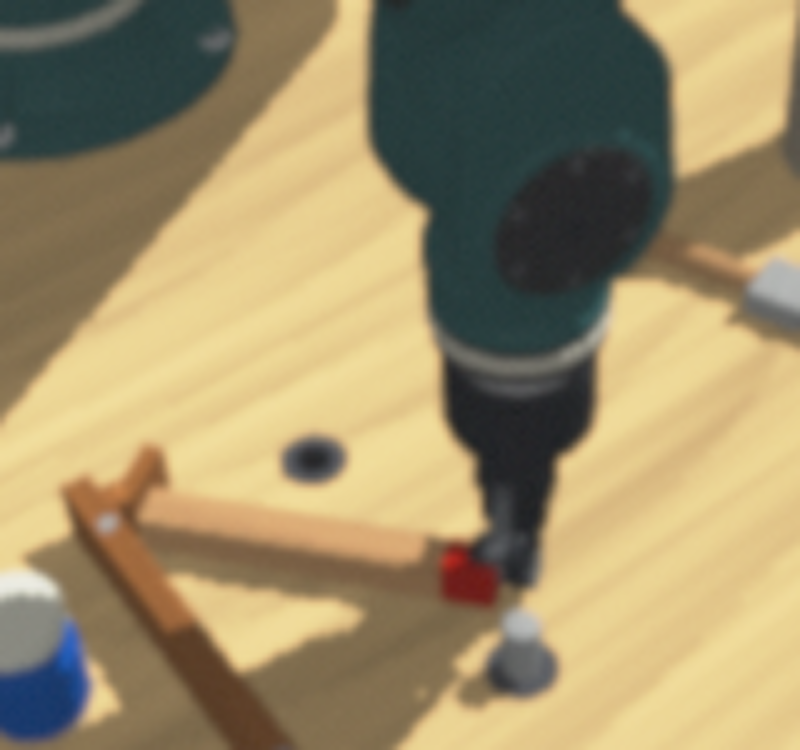

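Plain end is in the bay at about (-107,20) in bay coordinates, and the red end is well out at about (45,150). The next push swings the red end in past the post along an arc, in two parts.

```bash
python3 -m inch '{"slide":[[0.04,0,0],[0.04,-0.06,0],[0.04,-0.13,0],[-0.04,-0.16,0],[-0.14,-0.16,0],[-0.24,-0.15,0],[-0.243,-0.12,0],[-0.243,-0.1,0],[-0.241,-0.074,0],[-0.238,-0.058,0],[-0.236,-0.042,0],[-0.235,-0.025,0],[-0.235,-0.009,0],[-0.235,0.008,0],[-0.235,0.024,0],[-0.236,0.04,0],[-0.238,0.056,0],[-0.24,0.073,0],[-0.24,0.073,0]],"twist":[0,0,0,0,0,0,0,0,0.011,0.022,0.033,0.044,0.056,0.067,0.078,0.089,0.1,0.111,0.111]}'
python3 - <<'E'
from h import *
go(48,169,32)
c=capture("scene");crop(c,150,120,310,270,5,"pics/s12.png")
c=capture("wrist");cv2.imwrite("pics/w12.png",c["image"])
E
```

```text
time_s: 18.55
tcp_pos: [577.2, -127.8, 32.7]
eef_rot: [0.001, 0.989, 0.15, 0.002]
wrist_force: [-0.6, 1.0, -1.2]
finger_gap: -0.4
slide [ 0.1979 -0.1948  0.0023] heading in bay 20.86 tcp bay [13.3 93.3] 32.7 F [-0.6  1.  -1.2] t 18.6
```

View pics/s12.png

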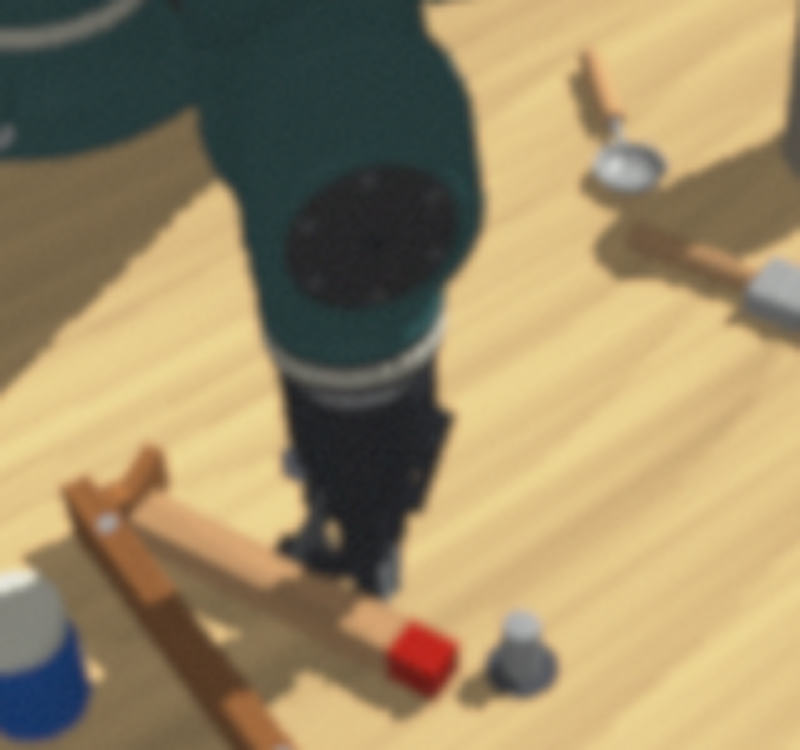

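View pics/w12.png

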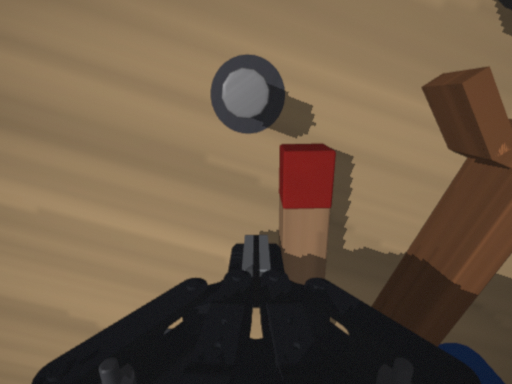

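Run:
```python
from h import *
c=capture("wrist")
P={n:bay(ray(c,x,y,25)) for n,x,y in [("redR",334,149),("redL",280,145),("junR",330,208),("junL",279,207)]}
for n in P: print(n,P[n].round(1))
r=(P["redR"]+P["redL"])/2;j=(P["junR"]+P["junL"])/2
d=(r-j)/np.linalg.norm(r-j);print(r,np.degrees(np.arctan2(d[1],d[0])),r-200*d)
c=capture("scene")
for n,x,y in [("redA",458,650),("redB",432,697-25)]: print(n,pt(c,150,120,5,x,y,25))
```

```text
redR [84.  81.5]
redL [ 76.5 106.3]
junR [56.  69.9]
junL [47.1 94.6]
[80.28958274 93.90865782] 22.12712628599395 [-104.98049852   18.57608193]
redA [79.9 98. ]
redB [83.  79.7]
```

```bash
python3 -m inch '{"slide":[[0.003,0.018,0],[0.005,0.036,0],[0.008,0.054,0],[0.008,0.072,0],[0.009,0.09,0],[0.009,0.108,0],[0.008,0.123,0],[0.007,0.138,0],[0.005,0.154,0],[0.005,0.154,0],[0.005,0.154,0]],"twist":[0.012,0.025,0.037,0.049,0.062,0.074,0.085,0.095,0.106,0.106,0.106]}'
python3 - <<'E'
from h import *
go(48,169,32)
c=capture("scene");crop(c,150,150,310,300,5,"pics/s13.png")
c=capture("wrist");cv2.imwrite("pics/w13.png",c["image"])
E
```

```text
time_s: 19.85
tcp_pos: [591.9, -170.8, 32.8]
eef_rot: [0.001, 1.0, -0.015, 0.002]
wrist_force: [0.3, -0.1, 0.3]
finger_gap: -0.2
slide [ 0.0709 -0.3905  0.0023] heading in bay 1.94 tcp bay [30.7 51.2] 32.8 F [ 0.3 -0.1  0.3] t 19.9
```

View pics/s13.png

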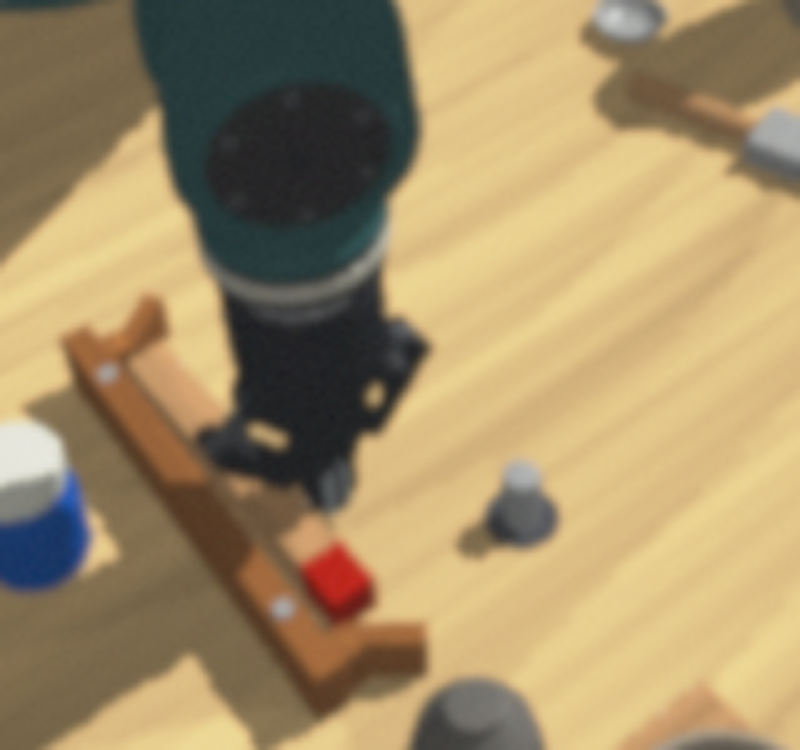

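View pics/w13.png

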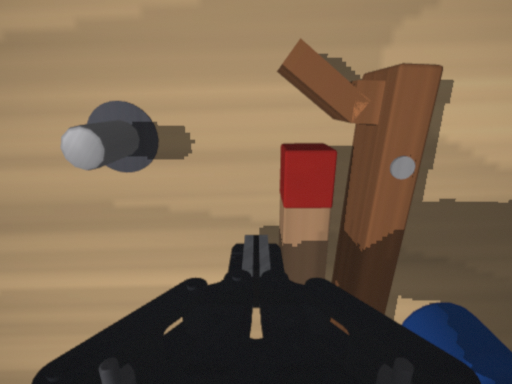

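```bash
cat > m.py <<'E'
from h import *
import sys
a=[float(t) for t in sys.argv[1:]]
c=capture("wrist")
q=[bay(ray(c,a[i],a[i+1],25)) for i in range(0,8,2)]
r=(q[0]+q[1])/2;j=(q[2]+q[3])/2;d=(r-j)/np.linalg.norm(r-j)
print([x.round(1) for x in q],"red",r.round(1),"ang",np.degrees(np.arctan2(d[1],d[0])).round(1),"plain",(r-200*d).round(1))
E
python3 m.py 335 150 280 145 332 208 281 207
```

```text
[array([93.3, 15.9]), array([94.8, 42.4]), array([63.4, 13.6]), array([63.1, 39.9])] red [94.  29.2] ang 4.5 plain [-105.3   13.4]
```

```bash
python3 -m inch '{"slide":[[0,0.006,0],[0,0.012,0],[0,0.018,0],[0,0.024,0],[0,0.03,0],[0,0.035,0],[0,0.039,0],[0,0.041,0],[0,0.041,0]],"twist":[0.002,0.004,0.006,0.008,0.01,0.011,0.011,0.011,0.011]}'
python3 - <<'E'
from h import *
go(48,169,32)
c=capture("wrist");cv2.imwrite("pics/w14.png",c["image"])
E
```

```text
time_s: 20.9
tcp_pos: [591.6, -182.4, 32.9]
eef_rot: [0.0, 1.0, -0.031, 0.002]
wrist_force: [1.5, 5.5, 0.6]
finger_gap: 0.0
slide [ 0.0559 -0.4313  0.0032] heading in bay -0.01 tcp bay [31.2 39.6] 32.9 F [1.5 5.5 0.6] t 20.9
```

View pics/w14.png

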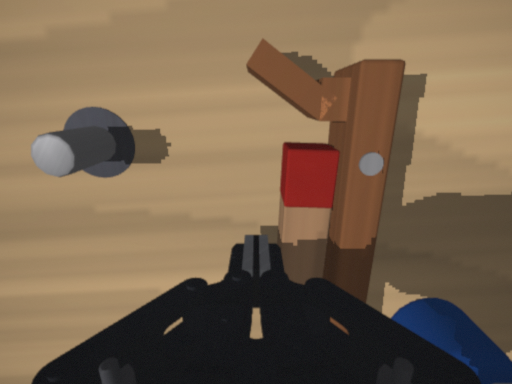

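```bash
python3 -m inch '{"slide":[[0,-0.03,0],[0,-0.05,0],[0.06,-0.05,0],[0.12,-0.05,0],[0.12,-0.04,0],[0.12,-0.02,0],[0.12,-0.01,0],[0.12,-0.004,0],[0.12,0,0],[0.12,0.003,0],[0.12,0.005,0],[0.12,0.005,0]],"twist":[0,0,0,0,0,0,0,0,0,0,0,0]}'
python3 - <<'E'
from h import *
go(-60,50,32)
c=capture("wrist");cv2.imwrite("pics/w15.png",c["image"])
E
```

```text
time_s: 22.15
tcp_pos: [627.3, -185.8, 33.1]
eef_rot: [-0.0, 1.0, -0.031, 0.002]
wrist_force: [-2.8, 4.4, 1.9]
finger_gap: 0.1
slide [-0.4232 -0.0383  0.0018] heading in bay 0.0 tcp bay [67.  38.5] 33.1 F [-2.8  4.4  1.9] t 22.1
```

View pics/w15.png

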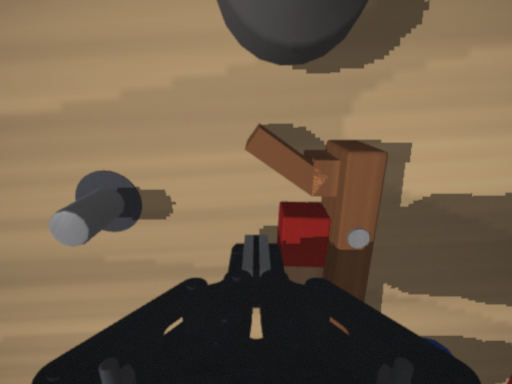

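Red end is against the board at this side, with light contact. Next I'll press lightly at the plain half, then go back to the red half.

```bash
python3 -m inch '{"slide":[[0,-0.03,0],[0,-0.05,0],[-0.12,-0.05,0],[-0.24,-0.05,0],[-0.36,-0.05,0],[-0.42,-0.05,0],[-0.42,-0.04,0],[-0.42,-0.025,0],[-0.42,-0.015,0],[-0.42,-0.008,0],[-0.42,-0.003,0],[-0.42,0,0],[-0.42,0.003,0],[-0.42,0.005,0],[-0.42,0.005,0]],"twist":[0,0,0,0,0,0,0,0,0,0,0,0,0,0,0]}'
python3 - <<'E'
from h import *
go(60,50,32)
c=capture("wrist");cv2.imwrite("pics/w16.png",c["image"])
E
```

```text
time_s: 23.7
tcp_pos: [501.9, -178.4, 32.5]
eef_rot: [-0.001, 1.0, -0.031, 0.003]
wrist_force: [4.6, 10.0, 2.3]
finger_gap: -0.5
slide [ 0.3954 -0.0396  0.0039] heading in bay 0.05 tcp bay [-58.6  38. ] 32.5 F [ 4.6 10.   2.3] t 23.7
```

View pics/w16.png

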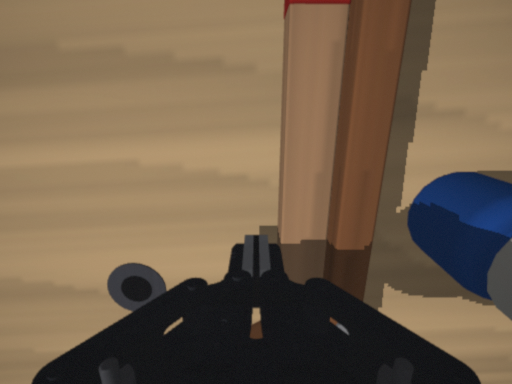

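```bash
python3 -m inch '{"slide":[[0,-0.03,0],[0,-0.05,0],[0.12,-0.05,0],[0.24,-0.05,0],[0.36,-0.05,0],[0.4,-0.05,0],[0.4,-0.035,0],[0.4,-0.02,0],[0.4,-0.01,0],[0.4,-0.004,0],[0.4,0,0],[0.4,0.004,0],[0.4,0.006,0],[0.4,0.006,0]],"twist":[0,0,0,0,0,0,0,0,0,0,0,0,0,0]}'
python3 -m inch '{"slide":[[0,-0.03,0],[0,-0.06,0],[0,-0.06,-0.1],[0,-0.06,-0.2],[0,-0.06,-0.35],[0,-0.06,-0.5],[0,-0.06,-0.6],[0,-0.06,-0.6]],"twist":[0,0,0,0,0,0,0,0]}'
python3 - <<'E'
from h import *
go(-300,-50,230)
E
```

```text
time_s: 25.15
tcp_pos: [621.1, -186.3, 33.3]
eef_rot: [-0.002, 1.0, -0.031, 0.003]
wrist_force: [-1.2, 9.2, 4.7]
finger_gap: -0.1
time_s: 25.95
tcp_pos: [622.7, -169.2, 217.9]
eef_rot: [-0.001, 1.0, -0.03, 0.006]
wrist_force: [-0.1, 0.3, 0.1]
finger_gap: -0.0
slide [-1.2048  0.3465 -0.0552] heading in bay 0.12 tcp bay [61.4 54.8] 217.9 F [-0.1  0.3  0.1] t 25.9
```

```bash
python3 -m inch '{"slide":[[-0.1,0.1,-0.05],[-0.22,0.22,-0.1],[-0.33,0.33,-0.1],[-0.44,0.44,-0.1],[-0.55,0.55,-0.1],[-0.66,0.66,-0.1],[-0.77,0.77,-0.1],[-0.88,0.88,-0.1],[-0.95,0.95,-0.1],[-0.95,0.95,-0.1],[-0.95,0.95,-0.1]],"twist":[0,0,0,0,0,0,0,0,0,0,0]}'
python3 - <<'E'
from h import *
c=capture("top");cv2.imwrite("pics/t17.png",c["image"]);crop(c,270,120,370,240,5,"pics/t17c.png")
c=capture("scene");cv2.imwrite("pics/s17.png",c["image"]);crop(c,150,190,270,300,6,"pics/s17c.png")
E
```

```text
time_s: 27.05
tcp_pos: [320.3, -436.3, 243.2]
eef_rot: [-0.002, 1.0, -0.031, 0.006]
wrist_force: [0.2, -0.2, -0.2]
finger_gap: -0.4
```

View pics/t17.png

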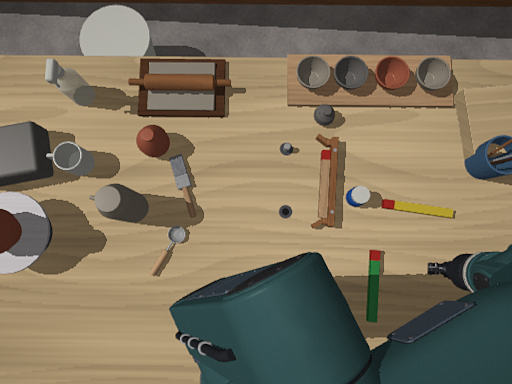

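View pics/t17c.png

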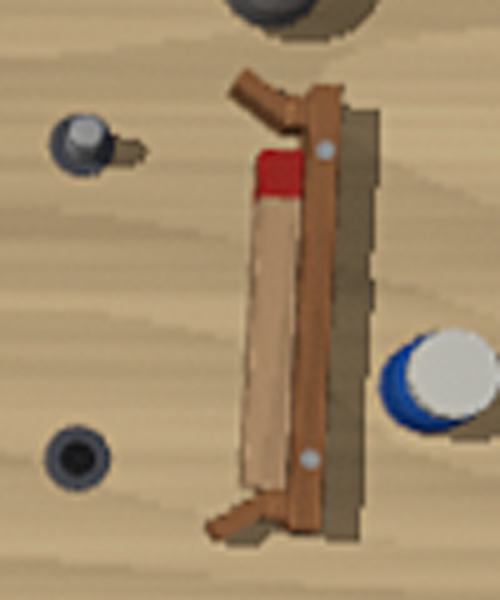

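View pics/s17.png

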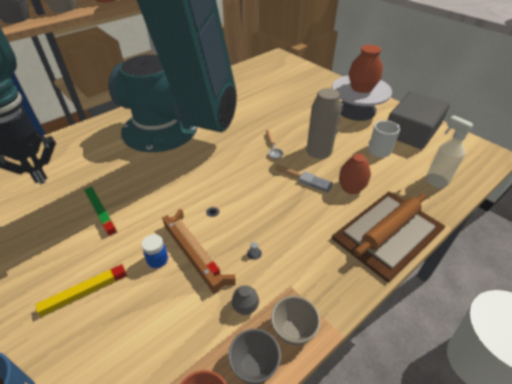

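Run:
```python
from h import *
c=capture("top")
for n,x,y,z in [("outer red",258,152,25),("outer plain",241,487,25),("inner red",304,152,25),("inner plain",284,488,25),("board in top +",306,110,40),("board in top -",290,480,40)]: print(n,pt(c,270,120,5,x,y,z))
im=c["image"]
for v in (152,165,180,195,208): print(v,[int(im[v,u,2]) for u in range(314,342)])
```

```text
outer red [91.3 27.8]
outer plain [-106.2   27.9]
inner red [93.2  0.9]
inner plain [-105.     3.2]
board in top + [114.5   3.5]
board in top - [-101.5    2.6]
152 [172, 173, 173, 173, 173, 176, 172, 124, 158, 152, 149, 149, 149, 148, 147, 150, 123, 111, 126, 130, 118, 128, 130, 104, 99, 100, 100, 100]
165 [176, 176, 175, 175, 176, 180, 149, 146, 157, 162, 164, 163, 164, 161, 150, 162, 109, 131, 133, 127, 128, 124, 128, 95, 100, 101, 100, 104]
180 [186, 185, 186, 186, 189, 168, 145, 157, 161, 165, 164, 167, 162, 154, 168, 106, 126, 130, 127, 123, 123, 135, 95, 103, 107, 106, 106, 105]
195 [174, 174, 174, 175, 171, 121, 158, 166, 167, 166, 166, 160, 153, 161, 101, 111, 127, 126, 121, 122, 127, 89, 104, 108, 108, 108, 108, 108]
208 [188, 189, 189, 195, 143, 169, 169, 169, 164, 156, 157, 158, 160, 131, 96, 127, 127, 121, 122, 126, 129, 112, 110, 109, 109, 108, 110, 104]
```

Run:
```python
from h import *
a=cv2.imread("pics/top0.png").astype(int);b=cv2.imread("pics/t17.png").astype(int)
d=(abs(a-b).max(2)>60).astype(np.uint8)
n,l,s,ce=cv2.connectedComponentsWithStats(d)
for i in range(1,n):
    if s[i][4]>6: print(s[i],ce[i].round())
```

```text
[259 145  18  69 484] [270. 174.]
[321 150   9  10  85] [325. 154.]
[ 457  244   55   58 1827] [489. 273.]
[ 226  252  142   33 1620] [301. 269.]
[ 383  254   91   37 1301] [437. 274.]
[206 280   9   5  12] [210. 282.]
[ 169  286   44   85 1955] [193. 324.]
[338 286  29  23 365] [355. 297.]
[252 292   8   4  12] [256. 293.]
[378 292  40  35 720] [398. 305.]
[469 299   8  10  25] [473. 304.]
[352 309  14   6  41] [360. 311.]
[437 311  29  18  42] [450. 320.]
[214 316   7  11  29] [216. 320.]
[343 318   8   2  10] [346. 318.]
[226 325  10  11  41] [229. 329.]
[ 422  329   61   55 2006] [448. 360.]
[242 332   6   4  11] [244. 333.]
[242 335  48  23 135] [259. 345.]
[365 337  23  13 179] [375. 341.]
[491 342   4   6  10] [493. 345.]
[230 355   6   5  13] [233. 358.]
[349 354  23  30  87] [362. 370.]
[468 357   5   4  12] [470. 358.]
```

View pics/s17c.png

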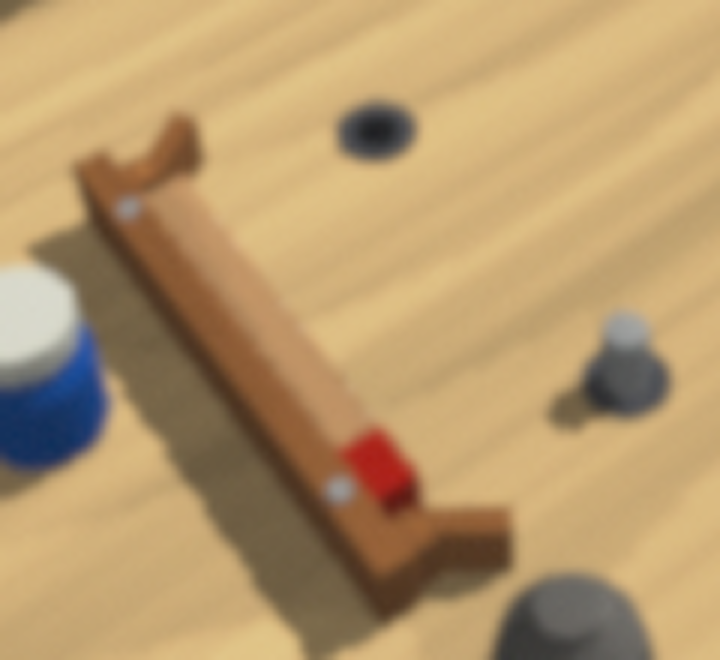

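The pictures agree:
- The guide lies parallel to and against the backboard, between the cheeks.
- Outside the arm and its shadow, only the guide's old and new places differ from the first top view.

I'm handing in.

```bash
python3 -c "
from cell import bot
print(bot.hand_in())"
```

```text
the job is handed in; nothing more can be done
None
```

The guide is in the bay, flat against the backboard between the cheeks, and I handed the job in at about 27 s.

**What I did:** I only pushed, with the gripper shut and the guide flat on the bench.
1. I shifted the guide about 21 mm along its length.
2. I turned it to about 41°, with the plain end towards the bay.
3. I pushed the plain end in first, to about (-107, 20) mm in bay coordinates, while the red end was still at about (45, 150).
4. I swung the red end in past the post.
5. I pressed each half home, at about 9 N and 10 N.

**Last checks:**
- **Flatness:** The outer edge is 27.8 mm out at the red end and 27.9 mm at the plain end, so it is parallel to the board. A flush guide should read 25 mm. The backboard's own edge reads about 3 mm out in the same frame, so I put the difference down to my bay origin. Only about 1 pixel of board face shows between guide and board, as it should when they touch.
- **Sideways position:** The guide runs from about x = -106 to +93 mm. That is within the ±107 mm cheeks, but the plain end is nearly touching its cheek.
- **Bystanders:** Comparing the first and last top views, only the guide, the arm and the arm's shadow changed.
- **Forces:** The highest wrist force I read was about 11 N, but I only read it at the end of each move.

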